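# Open the T-handle lid of a fixture chest

## Robot

A 7-joint arm with a two-finger parallel gripper is mounted at the origin on the work surface. World frame = base frame: x ahead of the robot, y to its left, z up, the work surface at z = 0. Lengths are in m, angles in rad, forces in N, time in s.
With the tool pointing down it reaches from about 0.4 to 0.85 m from the base axis. Payload 10.4 kg.
Tool frame: the origin (TCP) lies midway between the tips of the shut fingers; the grasp point (between the pads) lies ctrl.tcp_to_grasp behind it (ctrl.tcp_to_grasp is the distance from the TCP to the grasp point, in m); z points along the fingers, x is the direction in which the jaws open and shut, and the axes are right-handed (so a half turn about z gives the same grasp; the last joint's range is limited). The gripper opens to 87 mm and grips with 3 to 60 N. Pads are 19 mm wide; open, the fingers measure 117 mm over their backs; the gripper's body (75 mm by 190 mm) begins 51 mm behind the grasp point.
Start: joints at [-1.284, 0.332, -0.065, 1.46, 0.022, 1.35, -0.088], TCP at [0.191, 0.595, 0.223] pointing down, gripper open.
Joint ranges: [-2.6, 2.6], [-0.5, 2.12], [-1.47, 1.34], [0.16, 2.42], [-1.27, 4.41], [0.06, 2.06], [-2.6, 2.6]. Speed limits (rad/s): [2.22, 2.22, 2.79, 2.79, 3.14, 3.14, 3.14].

## Interface

Orientations are given as a rotation vector (axis times angle).
In Python, from rig import ctrl gives the robot as it stands.
- The arm moves only by the shell command python3 -m inch 'ROWS' [OPENING] [FORCE]. ROWS is JSON, one flat list of numbers, 6 for each row, row after row: the shift along the world's x, y, z in units of 60 mm (1.0 is 60 mm), then the turn, a rotation vector about the world's x, y, z in degrees. In form: [x, y, z, wx, wy, wz, x, y, z, wx, wy, wz, ...]. A call has 1 to 5 rows; each row shifts and turns the pose as measured when the row begins; what a row does not reach is not made up. A row lasts 1/8 s, in which the tool goes at most 62.5 mm and 10.7 degrees, less where a joint would pass 70% of its speed; a pose out of reach is approached as far as the arm can. A call is refused whole if a number of a shift passes 1 or a number of a turn 10.7, either way. A call with a gripper value outside its range is refused whole. OPENING is the closure in counts, from 0 (fully open) to 255 (shut), set as the call begins (- or left out, the last holds). The fingers move at their own pace and stop on an object; FORCE is the grip in N (left out, the last holds). Time passes only in rows, so rows that do not move let the fingers close. It gives the time, the measured TCP pose, the force and the opening at its end, in the units of the state.
- ctrl.get_obs(): the state, without advancing time (a new reading comes with each control period).
- ctrl.capture(name): name is "scene" or "side" or "wrist"; returns the picture (400x640x3 uint8, blue, green, red); there is no depth.
- ctrl.camera_params(name): a dict with "fx", "fy", "cx", "cy" (pixels), "T" (4x4, takes a point from camera to world coordinates). Camera axes: x right, y up, looking along -z (the intrinsics and any distortion apply to the point x, -y, -z); pixel columns grow to the right and rows downward; lengths in m; the calibration is good to about 2 mm. A picture is of the moment at which its call begins: read the wrist's pose just before it. camera_params takes no time and is no camera call; for the wrist camera it gives the pose at the moment of the call.
- ctrl.job_done(): hands the job in, once; it reports no verdict.
The state is a dict: "time": time; "joint_positions": joint angles; "joint_vel": joint speeds; "joint_torque": joint torques, N m; "ee_pos": TCP position; "ee_rot": TCP orientation; "force": force on the tool from outside, world axes, zero at the start; "torque": the same for the moment, N m; "opening": finger opening in m.
Only numpy, scipy, OpenCV 4.12 (cv2) and the standard library are available. Lean on these libraries where they do the work, as an engineer would, in place of code of your own. Each camera call takes 0.05 s, during which the arm holds its last target.

## Task

Open the steel fixture chest on the bench: push the release button beside the T-handle until the handle pops out of its recess, turn the handle clockwise (seen from above) to its stop so the latch tongue lets go, then raise the lid until it stands at least 30 degrees open by itself, and leave the handle out and turned. Work gently: press on the button with no more than about 15 newtons, do not pull the lid against a latch that is still caught, and leave the things beside the chest where they are.

Things in the scene. Friction and masses are not known exactly. Their poses are not given: they have to be found in the camera images.
- chest: Grey sheet-steel chest fixed to the bench, 300 (x) by 360 (y) by 100 mm high, with a flat lid 10 mm thick on it (lid top 110 mm above the bench). Origin at the centre of its underside, z up. Its own -x side is the front (handle side); the lid is hinged along the top edge of its +x side and overhangs front and sides by 2 mm.
- bar_mid (a point): Middle of the T-handle: a round steel bar, 18 mm diameter, 88 mm long, on an 8 mm stem under its middle. Its x axis runs along the bar (along the chest's x at the start), z is the turning axis, up. At the start 110 mm above the bench, sunk in its slot, where it can be neither gripped nor turned; popped out 158 mm.
- slot (a point): Centre of the steel plate round the handle's slot, on its top face, 118 mm above the bench, on the handle's turning axis, 75 mm from the chest's centre towards its front. Plate 124 (x) by 90 (y) mm, slot 96 by 22 mm. The sunk bar stands 1 mm above this face; popped out, the bar's middle is 40 mm above it. Moves with the lid.
- release: Release button in a 36 mm round steel collar. Origin on its axis, on the collar's top face, 118 mm above the bench, 80 mm from the handle axis towards the chest's +y; z up. The button is a flat black plunger, 22 mm diameter; its top stands 10 to 32 mm above this point, differs each time and is not measured. Pressed down it springs with 2 to 6.5 N, frees the handle at 5 to 6 mm, hits hard at 7.5 mm.
- tbar (a joint): How far the handle has come out of its recess: 0 sunk (held), 0.048 m popped out. Once freed by the button its spring lifts it by itself with about 7 N, falling to 3.5 N; pressed all the way down at its first angle it catches again.
- cam (a joint): Turn of the handle about its axis, clockwise seen from above: 0 at the start, hard stop at 1.40 rad. Turns only when popped out, with steady friction of about 0.08 N m, and stays where it is left. A 60 mm tongue under the lid turns with it and is clear of the keeper from about 1.1 rad.
- lid (a joint): Opening angle of the lid: 0 shut, 1.1 rad at its limit. A friction stay and a spring hold it where it is left; lifting at the handle takes about 4 to 7 N. Handle and button move and tilt with the lid; a grip that reaches past the bar to its stem must tilt partly along.
- lid_hinge (a point): Middle of the lid's hinge line, at the top of the chest's far wall (150 mm behind the chest's centre, 100 mm above the bench, 225 mm from the handle axis). Its y axis is the hinge line; the lid's front edge rises with a positive turn about y.
- keeper: Steel keeper strip inside the chest's front wall, 34 by 120 by 4 mm, under which the latch tongue catches with 1.5 mm of play; hidden while the lid is shut. Origin under its centre.
- bin: Bystander: small open blue sheet-steel bin, 130 by 100 by 65 mm, loose on the bench beside the chest. Origin at the centre of its underside.
- vblock: Bystander: steel V-block, 70 by 50 by 47 mm, loose on the bench. Origin at the centre of its underside.
- bushing: Bystander: flanged aluminium bushing, 56 mm diameter at the foot, 45 mm high, loose on the bench. Origin at the centre of its underside.

How it is judged:
On the way, in this order (a step that is already met when the one before it is completed fails the run):
1. the handle has popped out of its recess, the lid still shut (value of joint tbar above 0.038 m and value of joint lid below 0.05 rad), for 0.2 s.
2. the handle is turned to its stop (at least 1.25 rad), the lid still nearly shut (value of joint cam above 1.25 rad and value of joint lid below 0.1 rad), for 0.1 s.
3. the lid is raised at least 0.51 rad (value of joint lid above 0.51 rad), for 0.2 s.
At the end, for the whole second after the job is handed in: The lid stands open by at least 0.49 rad (28 degrees) and at rest, the handle is still out of its recess by at least 30 mm and turned at least 1.15 rad (value of joint lid above 0.49 rad and velocity of joint lid between -0.05 and 0.05 rad/s and value of joint tbar above 0.03 m and value of joint cam above 1.15 rad); the robot touches nothing.
It fails at once if the robot presses on the button or its collar with more than 18 N (contact force between release and the fingers above 18 N or contact force between release and the arm above 18 N).
It fails at once if the lid is pulled with more than 15 N against the caught latch (contact force between keeper and anything else above 15 N).
It fails at once if the bin is moved more than 20 mm (distance of bin from where it was at the start of the episode above 0.02 m).
It fails at once if the V-block is moved more than 20 mm (distance of vblock from where it was at the start of the episode above 0.02 m).
It fails at once if the bushing is moved more than 20 mm (distance of bushing from where it was at the start of the episode above 0.02 m).
It also fails if it takes over 64 s, if anything falls off the work surface, if the arm or the gripper's body presses on something with over 40 N, if the wrist force passes 120 N, or if a joint passes its speed limit or range.

## Working session

There is one attempt and no reset: what is moved stays moved. The work goes in short steps, Python scripts to look and compute and a shell command to move; the robot and the scene stay as the last step left them, time stands still between calls to the robot, and variables do not carry over. Pictures are saved under pics/ and viewed, and the job is handed in when it is done.

```bash
ls; mkdir -p pics
python3 - <<'E'
from rig import ctrl
import cv2
o=ctrl.get_obs();print({k:o[k] for k in("time","ee_pos","ee_rot","force","opening")},ctrl.tcp_to_grasp)
for n in("scene","side","wrist"):
    p=ctrl.camera_params(n);print(n,p)
    cv2.imwrite(f"pics/{n}0.png",ctrl.capture(n))
E
```

```text
pics
{'time': 0.0, 'ee_pos': array([0.19043171, 0.59486567, 0.22176261]), 'ee_rot': array([ 2.53681400e+00,  1.85162560e+00, -1.76767441e-03]), 'force': array([-0.1873094 , -0.82496533,  0.05242744]), 'opening': 0.08674816726294465} 0.0187
scene {'fx': 416.65057572593673, 'fy': 416.65057572593673, 'cx': 319.7029765166559, 'cy': 196.51807330043462, 'T': array([[ 0.50020851, -0.58973074,  0.63404188,  1.14362962],
       [ 0.86585917,  0.34818504, -0.35924236, -0.32874603],
       [-0.00890764,  0.72868706,  0.68478889,  0.72542706],
       [ 0.        ,  0.        ,  0.        ,  1.        ]])}
side {'fx': 410.52411725665223, 'fy': 410.52411725665223, 'cx': 311.66208337214107, 'cy': 209.66126797871203, 'T': array([[-0.97296758,  0.16317793, -0.16342289,  0.40879126],
       [-0.23081251, -0.66342312,  0.71175512,  0.79565828],
       [ 0.00772421,  0.73023471,  0.6831527 ,  0.87237339],
       [ 0.        ,  0.        ,  0.        ,  1.        ]])}
wrist {'fx': 292.1447093991647, 'fy': 292.1447093991647, 'cx': 318.55361209217045, 'cy': 197.04519955217089, 'T': array([[ 3.04945724e-01, -9.19742100e-01, -2.47148893e-01,
         1.24996404e-01],
       [ 9.52369635e-01,  2.94381641e-01,  7.95708990e-02,
         6.16697280e-01],
       [-4.28609073e-04, -2.59641907e-01,  9.65704870e-01,
         3.84755377e-01],
       [ 0.00000000e+00,  0.00000000e+00,  0.00000000e+00,
         1.00000000e+00]])}
```

View pics/scene0.png

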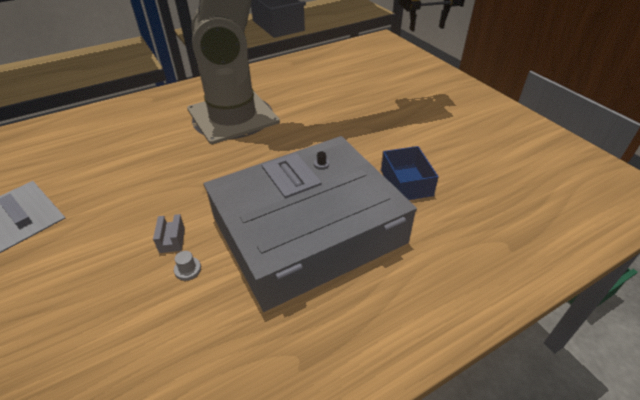

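View pics/side0.png

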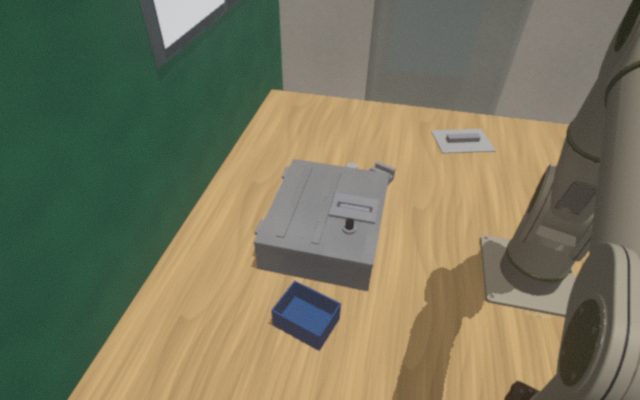

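View pics/wrist0.png

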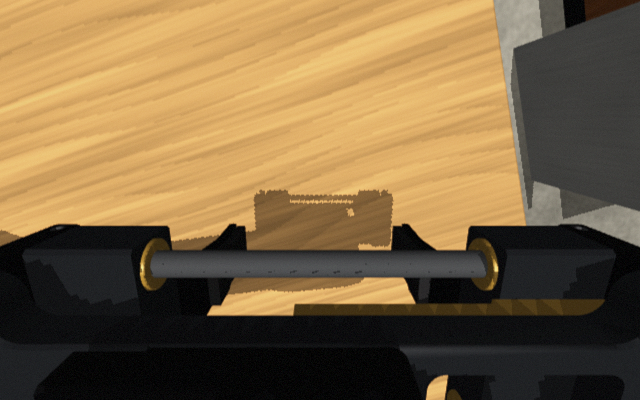

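The scene view shows the chest: lid corners are near (205,190), (345,141), (413,210) and (258,268). The plate is near (292,175), the button near (321,158), the bin near (409,172), the V-block near (170,233) and the bushing near (186,264). The side view shows the plate near (355,208) and the button near (349,225). The wrist view shows only bench.

```bash
cat > h.py <<'E'
import numpy as np, cv2
from rig import ctrl
def ray(n,u,v,p=None):
    p=p or ctrl.camera_params(n)
    d=p["T"][:3,:3]@np.array([(u-p["cx"])/p["fx"],-(v-p["cy"])/p["fy"],-1.])
    return p["T"][:3,3],d/np.linalg.norm(d)
def plane(n,u,v,z,p=None):
    c,d=ray(n,u,v,p); return c+d*(z-c[2])/d[2]
def tri(a,ua,b,ub,pa=None,pb=None):
    c1,d1=ray(a,*ua,pa);c2,d2=ray(b,*ub,pb)
    s=np.linalg.lstsq(np.c_[d1,-d2],c2-c1,rcond=None)[0]
    x,y=c1+s[0]*d1,c2+s[1]*d2
    return (x+y)/2,np.linalg.norm(x-y)
E
python3 - <<'E'
from h import *
for n,(a,b,c,d) in {"scene":(250,130,350,200),"side":(320,185,395,245)}.items():
    im=cv2.imread(f"pics/{n}0.png")[b:d,a:c]
    cv2.imwrite(f"pics/{n}0c.png",cv2.resize(im,None,fx=8,fy=8,interpolation=cv2.INTER_CUBIC))
print([plane("scene",u,v,.11).round(3) for u,v in[(205,190),(345,141),(413,210),(258,268)]])
print([plane("side",u,v,.11).round(3) for u,v in[(258,236),(375,262),(389,172),(294,161)]])
E
```

```text
[array([ 0.427, -0.213,  0.11 ]), array([0.43 , 0.151, 0.11 ]), array([0.708, 0.141, 0.11 ]), array([ 0.682, -0.198,  0.11 ])]
[array([0.701, 0.129, 0.11 ]), array([0.401, 0.144, 0.11 ]), array([ 0.403, -0.216,  0.11 ]), array([ 0.696, -0.201,  0.11 ])]
```

View pics/scene0c.png

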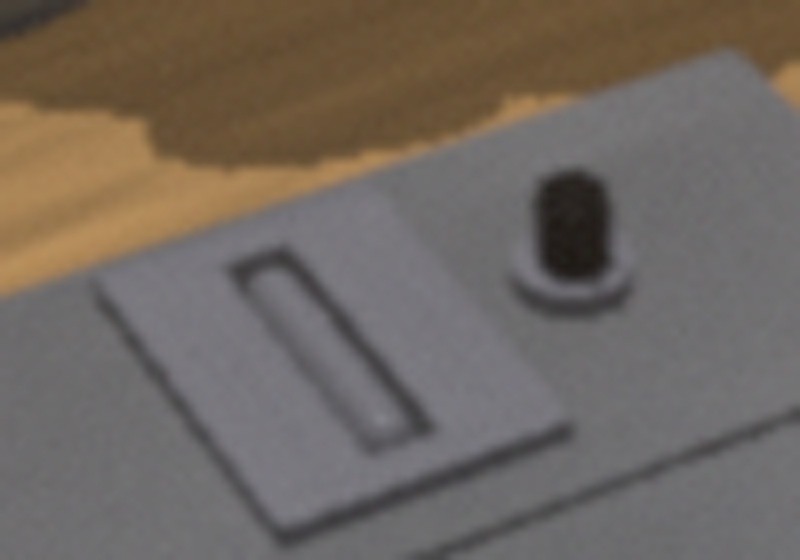

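View pics/side0c.png

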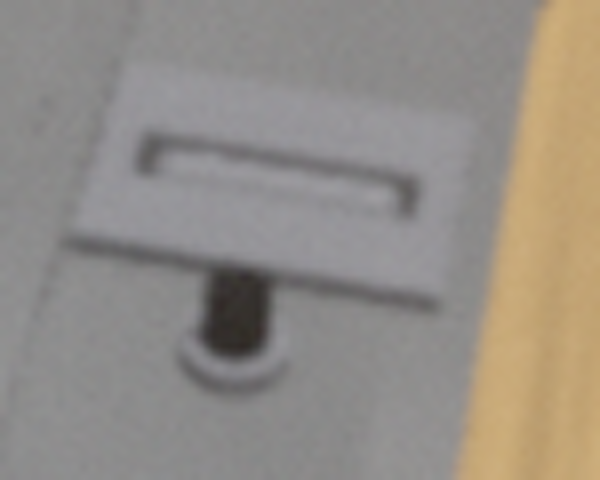

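Run:
```python
from h import *
S=lambda x,y:(250+x/8-.44,130+y/8-.44); D=lambda x,y:(320+x/8-.44,185+y/8-.44)
print("btn",tri("scene",S(573,195),"side",D(238,289)))
print("slot",tri("scene",S(332,350),"side",D(278,175)))
print("slot planes",plane("scene",*S(332,350),.118),plane("side",*D(278,175),.118))
print("collar",tri("scene",S(572,268),"side",D(234,352)), plane("scene",*S(572,268),.118),plane("side",*D(234,352),.118))
for a,b in zip([(95,275),(375,190),(570,425),(283,528)],[(470,120),(437,298),(70,237),(130,65)]):
    print("plate",tri("scene",S(*a),"side",D(*b)),plane("scene",*S(*a),.118),plane("side",*D(*b),.118))
for u,v,z in[(436,176,.065),(391,192,.0)]: print("bin",plane("scene",u,v,z))
from scipy.spatial.transform import Rotation as R
print(R.from_rotvec(ctrl.get_obs()["ee_rot"]).as_matrix().round(3))
```

```text
btn (array([0.48146563, 0.05166162, 0.14190586]), np.float64(0.00010695321848183067))
slot (array([ 0.4806115 , -0.02824842,  0.11859862]), np.float64(0.002893994394380132))
slot planes [ 0.48175348 -0.02756301  0.118     ] [ 0.47973091 -0.03044491  0.118     ]
collar (array([0.48048089, 0.0519816 , 0.11415274]), np.float64(0.0005126371211565047)) [0.48434693 0.04952206 0.118     ] [0.48028957 0.05600271 0.118     ]
plate (array([ 0.4193096 , -0.07223698,  0.12002998]), np.float64(0.0006897657625901994)) [ 0.41641958 -0.07146696  0.118     ] [ 0.41956074 -0.07417868  0.118     ]
plate (array([0.42071427, 0.01719705, 0.11812209]), np.float64(0.002256923050301648)) [0.42203723 0.01751075 0.118     ] [0.41995348 0.01588617 0.118     ]
plate (array([0.54247597, 0.01501674, 0.11670817]), np.float64(0.00018775749185318005)) [0.54385942 0.01431489 0.118     ] [0.54218575 0.01626038 0.118     ]
plate (array([ 0.53996343, -0.07305986,  0.11836892]), np.float64(0.0021364628060195137)) [ 0.54085947 -0.07256308  0.118     ] [ 0.53936256 -0.07463421  0.118     ]
bin [0.61290471 0.29789857 0.065     ]
bin [0.55033632 0.21786364 0.        ]
[[ 0.305  0.952 -0.   ]
 [ 0.952 -0.305 -0.001]
 [-0.001  0.    -1.   ]]
```

Slot at about (0.481, -0.0285) with a fitted height of 0.1186 against the 0.118 given. Button axis is at about (0.481, 0.052), 80 mm from the slot as given, with its top near 0.142. Plate edges give a chest yaw of about -1°. I'll move over with the fingers shut and yaw to 90°, because the handle will later turn clockwise and joint 7 has range that way.

```bash
python3 -m inch '[0.45,-0.85,0,0,0,2, 0.45,-0.85,0,0,0,2, 0.45,-0.85,0,0,0,2, 0.45,-0.85,0,0,0,2, 0.45,-0.85,0,0,0,2]' 255 20; python3 -m inch '[0.45,-0.85,0,0,0,2, 0.45,-0.85,0,0,0,2, 0.45,-0.85,0,0,0,2, 0.45,-0.85,0,0,0,2, 0,0,0,0,0,0]'
```

```text
time: 0.78
ee_pos: [0.3249, 0.3345, 0.2194]
ee_rot: [2.353, 2.08, -0.006]
force: [0.7, 0.9, 0.3]
opening: 0.0447
time: 1.4
ee_pos: [0.4364, 0.1187, 0.2196]
ee_rot: [2.204, 2.237, -0.003]
force: [-1.0, 0.1, -0.2]
opening: 0.0015
```

```bash
python3 -m inch '[0.37,-0.55,0,0,0,-1, 0.37,-0.55,0,0,0,-1, 0,0,-0.4,0,0,0, 0,0,-0.3,0,0,0, 0,0,0,0,0,0]'
python3 - <<'E'
from h import *
o=ctrl.get_obs();print(o["ee_pos"],o["joint_positions"].round(2),o["force"])
for n in("side","scene","wrist"):
    im=ctrl.capture(n);cv2.imwrite(f"pics/{n}1.png",im)
im=cv2.imread("pics/side1.png")[170:245,310:410];cv2.imwrite("pics/side1c.png",cv2.resize(im,None,fx=7,fy=7,interpolation=cv2.INTER_CUBIC))
im=cv2.imread("pics/scene1.png")[110:190,270:370];cv2.imwrite("pics/scene1c.png",cv2.resize(im,None,fx=7,fy=7,interpolation=cv2.INTER_CUBIC))
E
```

```text
time: 2.02
ee_pos: [0.4811, 0.0532, 0.1762]
ee_rot: [-2.242, -2.2, 0.003]
force: [0.6, 0.4, 0.5]
opening: 0.0005
[0.48108283 0.05321421 0.17621604] [-0.66  0.04  0.47  1.91 -0.02  1.2   1.37] [0.57905213 0.36732833 0.53125382]
```

View pics/side1c.png

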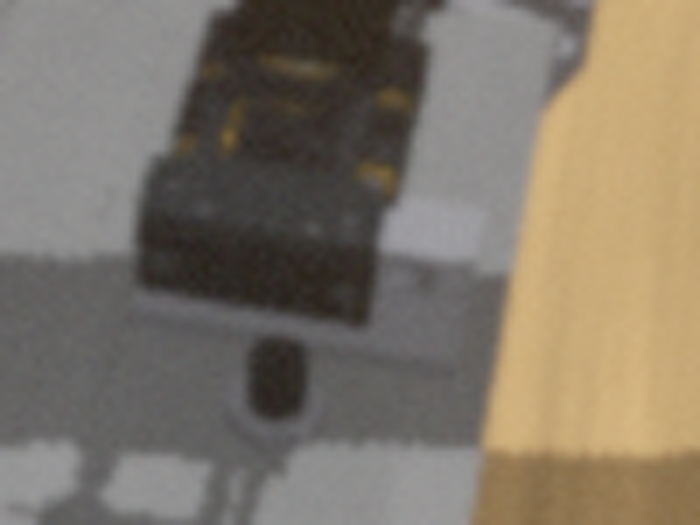

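View pics/scene1c.png

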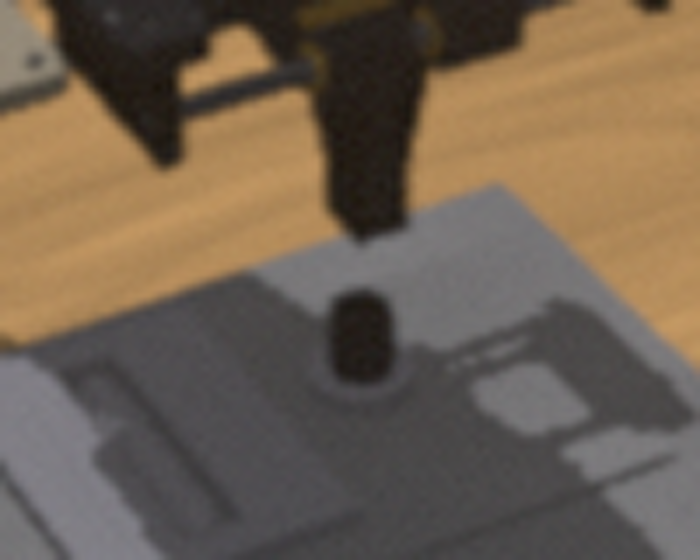

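View pics/wrist1.png

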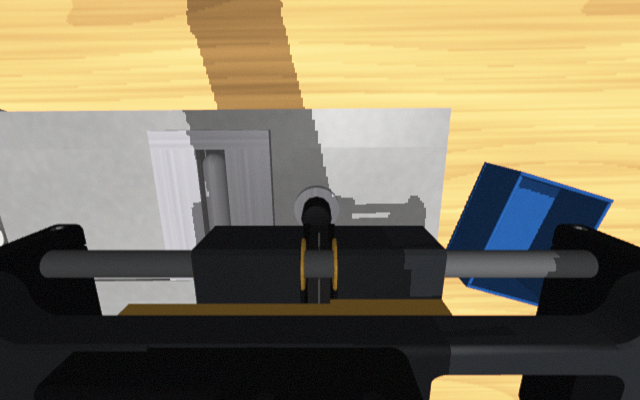

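Both fixed views show the fingertips about 34 mm above the plunger and in line with it. I'll approach in small steps and watch the force.

```bash
python3 -m inch '[0,-0.02,-0.2,0,0,0, 0,0,-0.2,0,0,0, 0,0,-0.05,0,0,0, 0,0,0,0,0,0]'; python3 -m inch '[0,0,-0.03,0,0,0, 0,0,0,0,0,0]'; python3 -m inch '[0,0,-0.03,0,0,0, 0,0,0,0,0,0]'
```

```text
time: 2.68
ee_pos: [0.4824, 0.0527, 0.1499]
ee_rot: [2.24, 2.201, 0.004]
force: [0.8, -0.1, -0.1]
opening: 0.0005
time: 2.92
ee_pos: [0.4826, 0.0527, 0.1483]
ee_rot: [2.24, 2.2, 0.004]
force: [0.3, -0.6, -0.0]
opening: 0.0003
time: 3.18
ee_pos: [0.4828, 0.0528, 0.1466]
ee_rot: [2.24, 2.2, 0.005]
force: [0.1, -0.2, 0.3]
opening: 0.0002
```

```bash
for i in 1 2 3; do python3 -m inch '[-0.01,0,-0.03,0,0,0, 0,0,0,0,0,0]' | grep -E "pos|force"; done
```

```text
ee_pos: [0.4821, 0.0528, 0.1447]
force: [0.0, -0.5, 0.2]
ee_pos: [0.4818, 0.0528, 0.1431]
force: [-0.6, -0.9, 1.4]
ee_pos: [0.4818, 0.0529, 0.1421]
force: [-3.0, -0.0, 4.0]
```

```bash
python3 -m inch '[0,0,-0.03,0,0,0, 0,0,0,0,0,0]' | grep -E "pos|force";python3 -m inch '[0,0,-0.03,0,0,0, 0,0,0,0,0,0]' | grep -E "pos|force"
```

```text
ee_pos: [0.4818, 0.0528, 0.1409]
force: [-2.6, 0.2, 4.5]
ee_pos: [0.4818, 0.0529, 0.1398]
force: [-1.6, -0.8, 3.3]
```

```bash
for i in 1 2; do python3 -m inch '[0,0,-0.03,0,0,0, 0,0,0,0,0,0]' | grep -E "pos|force"; done
python3 - <<'E'
from h import *
im=ctrl.capture("scene")[110:190,270:370];cv2.imwrite("pics/scene2c.png",cv2.resize(im,None,fx=7,fy=7,interpolation=cv2.INTER_CUBIC))
E
```

```text
ee_pos: [0.4818, 0.0529, 0.1386]
force: [-0.9, -1.3, 3.7]
ee_pos: [0.4818, 0.0528, 0.1369]
force: [-1.5, -0.1, 4.6]
```

View pics/scene2c.png

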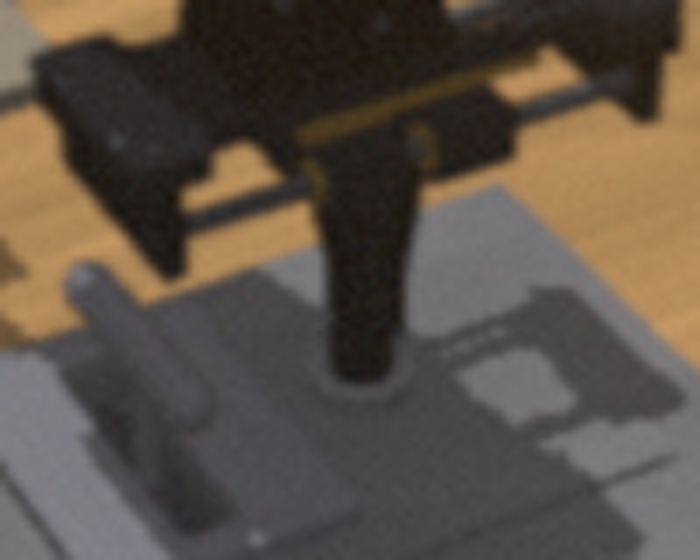

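The handle has popped out: the bar stands above the plate from crop (85,275) to (195,415). The peak force I read was about 5 N. I'll retract, open, and move over the bar.

```bash
python3 -m inch '[0,0,0.4,0,0,0, 0,0,0.9,0,0,0, 0,-0.1,0.4,0,0,0, 0,-0.65,0,0,0,0, 0,-0.6,0,0,0,0]' 0 15; python3 -m inch '[0,0,0,0,0,0, 0,0,0,0,0,0]';python3 - <<'E'
from h import *
o=ctrl.get_obs();print(o["ee_pos"],o["joint_positions"].round(2),o["force"])
for n,(a,b,c,d) in {"scene":(240,110,360,200),"side":(310,160,400,245)}.items():
    im=ctrl.capture(n);cv2.imwrite(f"pics/{n}3.png",im)
    cv2.imwrite(f"pics/{n}3c.png",cv2.resize(im[b:d,a:c],None,fx=6,fy=6,interpolation=cv2.INTER_CUBIC))
cv2.imwrite("pics/wrist3.png",ctrl.capture("wrist"))
E
```

```text
time: 5.6
ee_pos: [0.4809, -0.0274, 0.2402]
ee_rot: [2.234, 2.207, 0.007]
force: [0.6, -0.1, -0.1]
opening: 0.0424
time: 5.85
ee_pos: [0.4807, -0.0294, 0.2398]
ee_rot: [2.238, 2.202, 0.007]
force: [-0.7, -0.3, -0.0]
opening: 0.0625
[ 0.48070897 -0.02937757  0.23976219] [-0.58 -0.03  0.55  1.83  0.01  1.33  1.52] [-0.7293191  -0.31226457 -0.02838893]
```

View pics/scene3c.png

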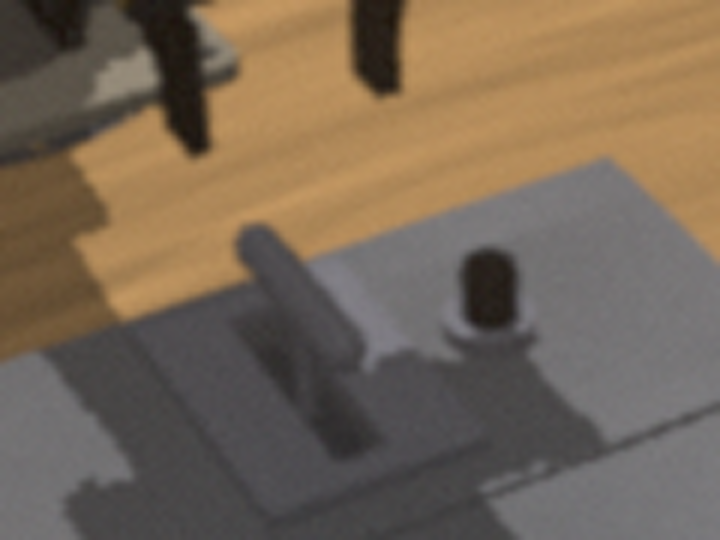

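View pics/side3c.png

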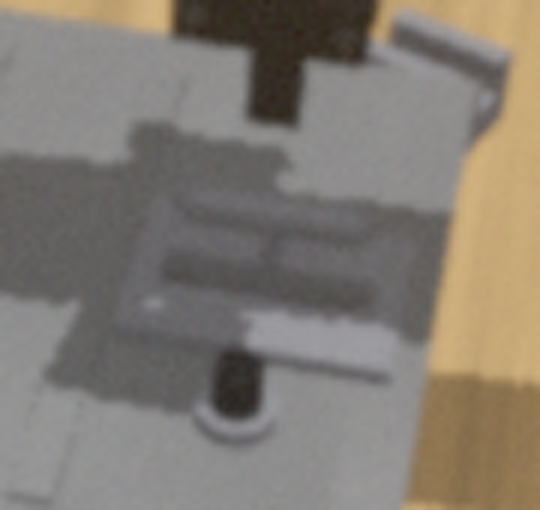

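View pics/wrist3.png

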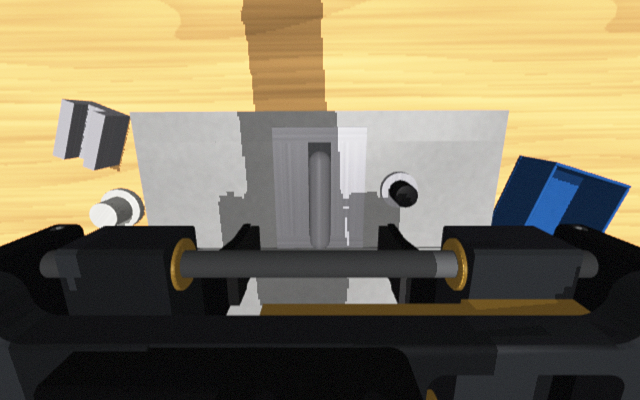

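Run:
```python
from h import *
print(tri("scene",(289.8,159.),"side",(355.8,195.4)),plane("scene",289.8,159,.158),plane("side",355.8,195.4,.158))
```

```text
(array([ 0.47960921, -0.02811456,  0.15874678]), np.float64(0.0024578098117597454)) [ 0.48032628 -0.02743186  0.158     ] [ 0.47890905 -0.03035152  0.158     ]
```

Bar middle triangulates to (0.480, -0.0285, 0.1587) against the 0.158 expected, so the handle is fully out. I'll descend and grip lightly.

```bash
python3 -m inch '[0,0.01,-0.8,0,0,0, 0,0,-0.5,0,0,0, 0,0,-0.2,0,0,0, 0,0,-0.08,0,0,0, 0,0,0,0,0,0]'
```

```text
time: 6.62
ee_pos: [0.482, -0.0256, 0.1439]
ee_rot: [2.231, 2.207, 0.01]
force: [-0.5, -0.2, -0.6]
opening: 0.0869
```

```bash
python3 -m inch '[-0.03,-0.045,-0.02,0,0,0, 0,0,0,0,0,0]'; python3 -m inch '[0,0,0,0,0,0, 0,0,0,0,0,0, 0,0,0,0,0,0, 0,0,0,0,0,0, 0,0,0,0,0,0]' 255 15
```

```text
time: 6.88
ee_pos: [0.481, -0.0284, 0.1442]
ee_rot: [2.23, 2.207, 0.013]
force: [0.6, 0.8, 0.2]
opening: 0.0872
time: 7.5
ee_pos: [0.4814, -0.0284, 0.1448]
ee_rot: [2.23, 2.206, 0.015]
force: [1.1, 0.6, -0.3]
opening: 0.045
```

```bash
python3 -m inch '[0,0,0,0,0,0, 0,0,0,0,0,0, 0,0,0,0,0,0, 0,0,0,0,0,0, 0,0,0,0,0,0]';  python3 -m inch '[0,0,0,0,0,0, 0,0,0,0,0,0, 0,0,0,0,0,0]'; python3 -c "
from h import *
o=ctrl.get_obs();print(o['joint_positions'].round(2),o['torque'])"
```

```text
time: 8.12
ee_pos: [0.4814, -0.0284, 0.1448]
ee_rot: [2.23, 2.206, 0.015]
force: [0.5, -0.1, -0.6]
opening: 0.0174
time: 8.5
ee_pos: [0.4814, -0.0284, 0.1448]
ee_rot: [2.23, 2.206, 0.015]
force: [-0.1, 1.1, 0.5]
opening: 0.0174
[-0.57  0.06  0.56  1.96 -0.04  1.12  1.57] [ 0.02274382  0.05526224 -0.03548396]
```

Gripped at 17.4 mm, matching the 18 mm bar. Turning clockwise.

```bash
python3 -m inch '[0,0,0,0,0,-6, 0,0,0,0,0,-6, 0,0,0,0,0,-6, 0,0,0,0,0,-6, 0,0,0,0,0,0]';python3 -c "
from h import *
o=ctrl.get_obs();print(o['joint_positions'].round(2),o['torque'])"
```

```text
time: 9.12
ee_pos: [0.4813, -0.029, 0.1448]
ee_rot: [2.647, 1.677, 0.011]
force: [-0.1, 0.4, 0.3]
opening: 0.0174
[-0.59  0.06  0.58  1.96 -0.03  1.12  1.13] [-0.05899686  0.05276335 -0.03803115]
```

```bash
python3 -m inch '[0,0,0,0,0,-7, 0,0,0,0,0,-7, 0,0,0,0,0,-7, 0,0,0,0,0,-7, 0,0,0,0,0,-7]';python3 -m inch '[0,0,0,0,0,-5, 0,0,0,0,0,-5, 0,0,0,0,0,0]';python3 -c "
from h import *
o=ctrl.get_obs();print(o['joint_positions'].round(2),o['torque'],np.degrees(2*np.arctan2(o['ee_rot'][1],o['ee_rot'][0])))"
```

```text
time: 9.75
ee_pos: [0.4808, -0.0296, 0.1448]
ee_rot: [3.029, 0.797, 0.005]
force: [-1.8, -0.2, 0.4]
opening: 0.0176
time: 10.12
ee_pos: [0.4805, -0.0297, 0.1448]
ee_rot: [3.086, 0.533, 0.003]
force: [0.5, -0.5, 0.7]
opening: 0.0172
[-0.62  0.06  0.61  1.96 -0.03  1.12  0.34] [-0.10748475  0.14040657 -0.02237278] 19.612722643264565
```

```bash
python3 -m inch '[0,0,0,0,0,-4, 0,0,0,0,0,-4, 0,0,0,0,0,-2, 0,0,0,0,0,0]';python3 - <<'E'
from h import *
o=ctrl.get_obs();print(o['joint_positions'].round(2),o['torque'],np.degrees(2*np.arctan2(o['ee_rot'][1],o['ee_rot'][0])))
for n,(a,b,c,d) in {"scene":(240,90,360,190),"side":(310,150,400,245)}.items():
    im=ctrl.capture(n);cv2.imwrite(f"pics/{n}4.png",im)
    cv2.imwrite(f"pics/{n}4c.png",cv2.resize(im[b:d,a:c],None,fx=6,fy=6,interpolation=cv2.INTER_CUBIC))
E
```

```text
time: 10.62
ee_pos: [0.4803, -0.0298, 0.1448]
ee_rot: [3.12, 0.276, 0.001]
force: [-1.4, 0.3, 0.9]
opening: 0.0174
[-0.62  0.07  0.61  1.96 -0.03  1.13  0.18] [-0.13412603  0.15591036  0.00581046] 10.108614524728445
```

View pics/scene4c.png

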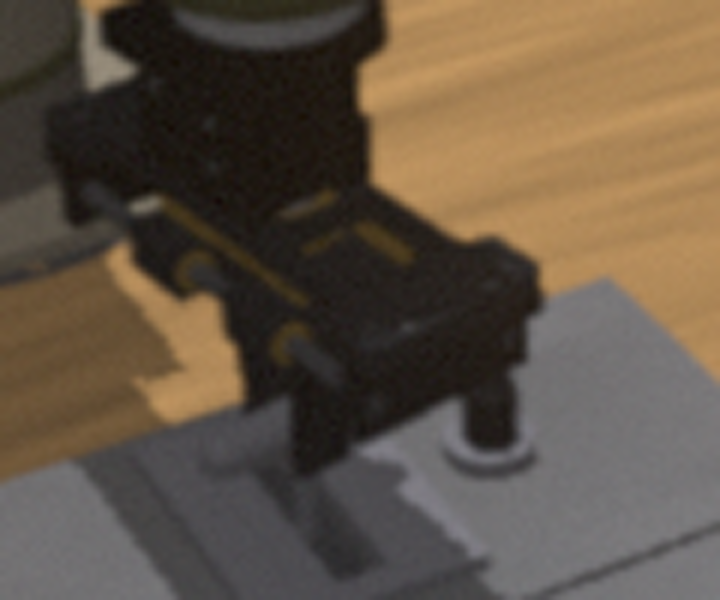

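View pics/side4c.png

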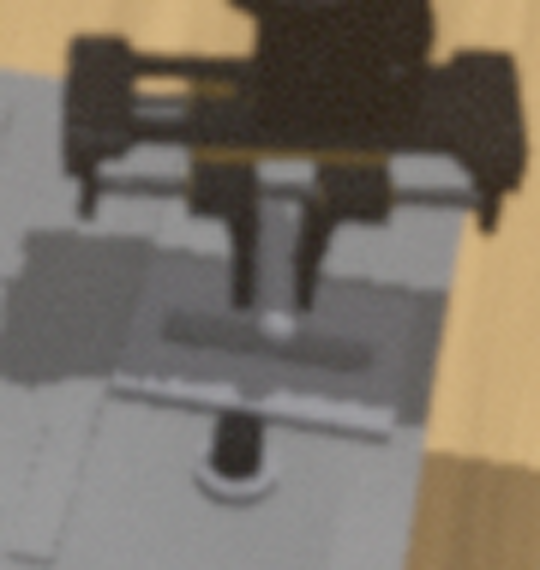

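Measured turn is 79.3° (1.38 rad) and the bar lies along y. I'll nudge to the stop, then lift along the hinge arc, and work out the arc first.

```bash
python3 -m inch '[0,0,0,0,0,-2, 0,0,0,0,0,0, 0,0,0,0,0,0]';cat > arc.py <<'E'
from h import *
from scipy.spatial.transform import Rotation as R
o=ctrl.get_obs();p=o['ee_pos'];H=np.array([.4800+.225,-.0325,.1])
r0=np.array([-.225,.045]) # x,z at shut
th=np.arctan2(p[2]-H[2],-(p[0]-H[0]))-np.arctan2(.045,.225)
M=R.from_rotvec(o['ee_rot']).as_matrix()
print("arc angle",np.degrees(th).round(2),"radius",np.hypot(p[0]-H[0],p[2]-H[2]).round(4),"nom",np.hypot(.225,.045).round(4),"tool tilt",np.degrees(np.arctan2(-M[0,2],-M[2,2])).round(2),np.degrees(np.arcsin(M[1,2])).round(2))
print(o['joint_positions'].round(2),o['force'].round(1),o['torque'].round(2),o['opening'].round(4),o["time"])
P=lambda a:np.array([-.225*np.cos(a)+.045*np.sin(a),.225*np.sin(a)+.045*np.cos(a)])
q=np.array([p[0]-H[0],p[2]-H[2]])
for k in range(1,6):
    n=P(th+np.radians(2.5*k));print(((n-q)/.06).round(3));q=n
E
python3 arc.py
```

```text
time: 11.1
ee_pos: [0.4803, -0.0298, 0.1448]
ee_rot: [3.124, 0.221, 0.0]
force: [-1.3, 0.3, 1.4]
opening: 0.0175
arc angle -0.04 radius 0.2291 nom 0.2295 tool tilt -0.06 -0.55Traceback (most recent call last):
  File "arc.py", line 8, in <module>
    print(o['joint_positions'].round(2),o['force'].round(1),o['torque'].round(2),o['opening'].round(4),o["time"])
                                                                                 ^^^^^^^^^^^^^^^^^^
AttributeError: 'float' object has no attribute 'round'
```

Now at 81.3° tool turn, just past the 80.2° stop, so it rests on the stop. A small test lift first.

```bash
sed -i "s/o\['opening'\].round(4)/o['opening']/" arc.py; python3 -m inch '[0.02,0,0.08,0,1,0, 0.02,0,0.08,0,1,0]'; python3 arc.py
```

```text
time: 11.35
ee_pos: [0.4822, -0.0298, 0.1542]
ee_rot: [3.126, 0.222, -0.059]
force: [0.9, -1.1, -5.4]
opening: 0.0174
arc angle 2.36 radius 0.2293 nom 0.2295 tool tilt 2.11 -0.57
[-0.62  0.1   0.62  1.91 -0.05  1.19  0.16] [ 0.9 -1.1 -5.4] [-0.23 -0.27  0.19] 0.017360378472903223 11.35
[0.04  0.162]
[0.05  0.159]
[0.057 0.157]
[0.064 0.154]
[0.07  0.151]
```

Rises with about 5 N and is up by 2.4°, so the latch is clear. Continuing along the arc.

```bash
python3 -m inch '[0.04,0,0.16,0,2.5,0, 0.05,0,0.16,0,2.5,0, 0.06,0,0.16,0,2.5,0, 0.065,0,0.155,0,2.5,0, 0.07,0,0.15,0,2.5,0]'; python3 arc.py
```

```text
time: 11.98
ee_pos: [0.4997, -0.03, 0.2023]
ee_rot: [-3.098, -0.224, 0.418]
force: [0.1, -2.4, -5.7]
opening: 0.0177
arc angle 15.18 radius 0.2293 nom 0.2295 tool tilt 15.31 -0.64
[-0.55  0.32  0.64  1.62 -0.15  1.53  0.26] [ 0.1 -2.4 -5.7] [-0.47 -0.55  0.26] 0.017749496345308254 11.975
[0.076 0.148]
[0.084 0.144]
[0.09 0.14]
[0.096 0.136]
[0.102 0.132]
```

```bash
python3 -m inch '[0.075,0,0.15,0,2.5,0, 0.085,0,0.145,0,2.5,0, 0.09,0,0.14,0,2.5,0, 0.095,0,0.135,0,2.5,0, 0.1,0,0.13,0,2.5,0]'; python3 arc.py
```

```text
time: 12.6
ee_pos: [0.5267, -0.0302, 0.2444]
ee_rot: [-3.013, -0.221, 0.774]
force: [-3.2, -1.6, -3.5]
opening: 0.0174
arc angle 27.7 radius 0.2294 nom 0.2295 tool tilt 28.77 -0.74
[-0.44  0.56  0.62  1.3  -0.22  1.87  0.33] [-3.2 -1.6 -3.5] [-0.39 -0.46  0.35] 0.01735895340960143 12.6
[0.107 0.128]
[0.113 0.123]
[0.119 0.117]
[0.124 0.112]
[0.128 0.107]
```

Joint 6 is at 1.87 against its limit of 2.06, so I'll follow the bar's arc further with little more tilt. The round bar can turn in the pads.

```bash
python3 -m inch '[0.08,0,0.085,0,0.5,0, 0.08,0,0.08,0,0.5,0, 0.08,0,0.08,0,0,0]'; python3 arc.py|head -2; python3 -m inch '[0.085,0,0.075,0,0,0, 0.085,0,0.075,0,0,0, 0,0,0,0,0,0]'; python3 arc.py|head -2
```

```text
time: 12.98
ee_pos: [0.5399, -0.0305, 0.2587]
ee_rot: [-3.0, -0.218, 0.817]
force: [-5.0, -1.8, -4.8]
opening: 0.0174
arc angle 32.55 radius 0.229 nom 0.2295 tool tilt 30.42 -0.76
[-0.41  0.61  0.62  1.21 -0.23  1.94  0.33] [-5.  -1.8 -4.8] [-0.33 -0.05  0.29] 0.017371594466564277 12.975
time: 13.35
ee_pos: [0.5498, -0.0307, 0.2675]
ee_rot: [-2.998, -0.217, 0.825]
force: [-0.3, -0.6, 1.8]
opening: 0.0177
arc angle 35.87 radius 0.2284 nom 0.2295 tool tilt 30.72 -0.76
[-0.39  0.63  0.62  1.16 -0.24  1.98  0.34] [-0.3 -0.6  1.8] [-0.2  -0.25  0.14] 0.01771027080914598 13.35
```

Bar position implies the lid is at about 35.9° (0.63 rad). The force on the tool has fallen to nearly nothing. I'll look before letting go.

```bash
python3 -m inch '[0,0,0,0,0,0, 0,0,0,0,0,0]'|grep force
python3 - <<'E'
from h import *
cv2.imwrite("pics/scene5.png",ctrl.capture("scene"));cv2.imwrite("pics/side5.png",ctrl.capture("side"))
E
```

```text
force: [-1.4, -2.0, -0.6]
```

View pics/scene5.png

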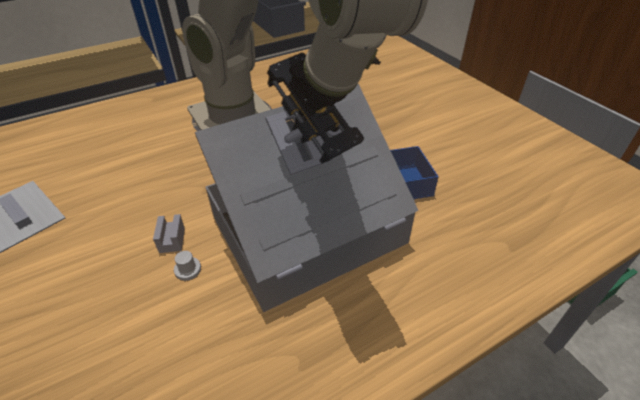

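View pics/side5.png

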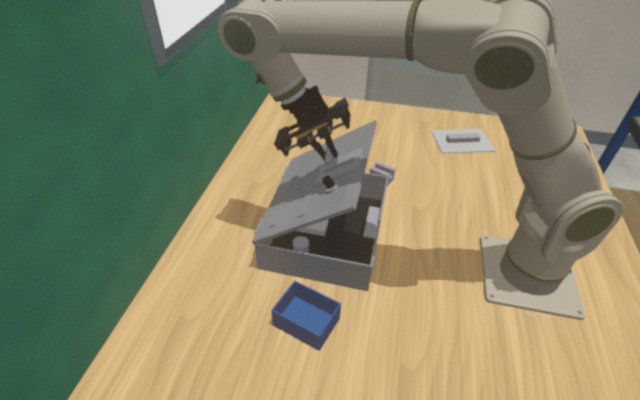

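The lid stands open, with its raised front edge at scene (200,132)–(350,90). The bin, V-block and bushing are where they were. I'll let go and back out along the tool axis.

```bash
python3 -m inch '[0,0,0,0,0,0, 0,0,0,0,0,0, 0,0,0,0,0,0, 0,0,0,0,0,0, 0,0,0,0,0,0]' 60; python3 -m inch '[0,0,0,0,0,0, 0,0,0,0,0,0]';python3 arc.py|head -2; python3 -m inch '[0.15,0,0.25,0,0,0, 0.15,0,0.25,0,0,0]'; python3 arc.py|head -2
```

```text
time: 14.32
ee_pos: [0.5503, -0.0298, 0.2679]
ee_rot: [-2.998, -0.22, 0.821]
force: [-0.2, 0.0, -0.3]
opening: 0.0596
time: 14.58
ee_pos: [0.5503, -0.0297, 0.2679]
ee_rot: [-2.998, -0.22, 0.821]
force: [0.1, 0.6, 0.6]
opening: 0.066
arc angle 36.02 radius 0.2283 nom 0.2295 tool tilt 30.59 -0.73
[-0.39  0.63  0.62  1.16 -0.24  1.98  0.34] [0.1 0.6 0.6] [-0.05 -0.58  0.01] 0.06596050378683559 14.575
time: 14.82
ee_pos: [0.568, -0.0294, 0.2979]
ee_rot: [-2.997, -0.22, 0.824]
force: [-0.0, -0.4, -0.0]
opening: 0.0663
arc angle 43.99 radius 0.2407 nom 0.2295 tool tilt 30.71 -0.73
[-0.34  0.66  0.59  1.04 -0.24  2.06  0.32] [-0.  -0.4 -0. ] [-0.07 -0.55  0.01] 0.06631725227081678 14.825
```

Joint 6 is close to its limit, so I'll tilt back while rising clear.

```bash
python3 -m inch '[0,0,0.4,0,-4,0, -0.1,0,0.6,0,-6,0, -0.3,0,0.6,0,-7,0, -0.4,0,0.5,0,-7,0, -0.4,0,0.3,0,-4,0]'; python3 -m inch '[-0.5,0,0,0,0,0, -0.5,0,0,0,0,0, 0,0,0,0,0,0, 0,0,0,0,0,0]'
python3 - <<'E'
from h import *
o=ctrl.get_obs();print(o['joint_positions'].round(2),o['joint_vel'].round(3),o['force'])
cv2.imwrite("pics/scene6.png",ctrl.capture("scene"));cv2.imwrite("pics/side6.png",ctrl.capture("side"))
E
```

```text
time: 15.45
ee_pos: [0.4962, -0.0294, 0.443]
ee_rot: [3.122, 0.224, -0.058]
force: [-0.1, 1.3, 0.5]
opening: 0.0664
time: 15.95
ee_pos: [0.433, -0.0305, 0.4465]
ee_rot: [3.128, 0.225, -0.044]
force: [-0.6, -0.6, 0.1]
opening: 0.0671
[-0.67 -0.15  0.55  1.49  0.08  1.8   0.03] [ 0.005 -0.016 -0.004  0.003  0.004  0.004 -0.003] [-0.63896764 -0.62263806  0.11952219]
```

View pics/scene6.png

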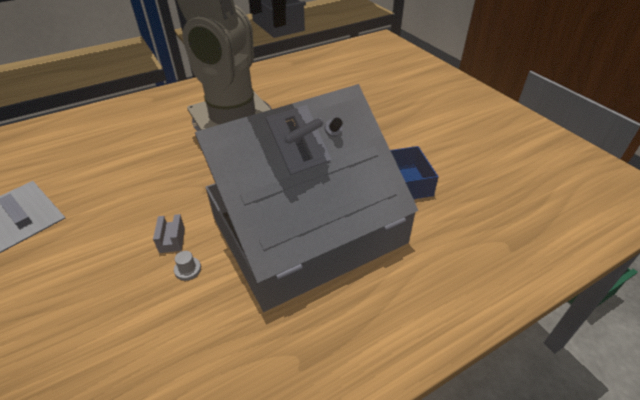

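View pics/side6.png

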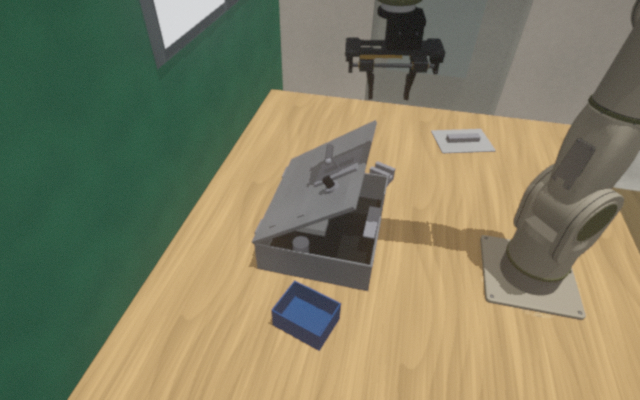

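Run:
```python
from h import *
for a,b in(((360,86),(357,206)),((198,132),(376,123))):
    p,e=tri("scene",a,"side",b);print(p.round(3),e.round(4),np.degrees(np.arctan2(p[2]-.1,.705-p[0]))-np.degrees(np.arctan2(.01,.302)))
for a,b in(((291,136),(326,184)),((321,124),(356,170))):
    p,e=tri("scene",a,"side",b);print("bar",p.round(3),e.round(4))
```

```text
[0.464 0.154 0.282] 0.015 35.10309870129536
[ 0.46  -0.203  0.279] 0.0001 34.20011265908775
bar [ 0.533 -0.017  0.224] 0.0655
bar [0.498 0.022 0.26 ] 0.0469
```

Released, the lid stands by itself at about 34–36° from its corner points. The bar is out and lies across the slot, and the bystanders haven't moved. Handing in.

```bash
python3 -c "
from rig import ctrl
print(ctrl.job_done())"
```

```text
the job is handed in; nothing more can be done
None
```

The chest is open and the job is handed in; no verdict came back. The robot's clock read about 16 s of the 64 s at hand-in.

- **Button:** I pressed it with the shut fingers; the highest force I read was about 5 N. The bar's middle then measured 0.1587 m above the bench against 0.158 given, so the handle was fully out.
- **Handle:** I gripped the bar and turned it clockwise until the tool had turned about 81°, just past the 80.2° stop. A short test lift then rose with about 5 N, so the latch was clear.
- **Lid:** I raised it along the hinge arc to about 36°, let go and backed the arm well away.

**Last checks:**
- The lid stands by itself at 34–35° from its two front corners; the bar's position gave 35.9° just before I let go. One corner's two camera rays missed each other by 15 mm, so that value is only rough.
- The handle is out and turned across its slot, and the bin, V-block and bushing look unmoved. I judged these by eye.
- My attempt to measure the bar's ends after release failed: the pixels I matched in the two views did not belong together (rays 47–66 mm apart). The final turn therefore rests on the earlier tool angle and the pictures.
- Joint 6 came right up to its 2.06 rad limit during the retreat, so I tilted the tool back. I can't rule out that it touched the limit.

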